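# Hover the cover plate over the vacuum chamber

### The job

The small vacuum chamber is about to be closed: tip its dust lid up about 20 degrees by the pull tab, pivoting on the opposite edge, then lift it off and set it down flat, right way up, on the clear bench, and let go of it. Then take from the tray, by its handle, the cover plate that matches the chamber's outline and hold it level one to two centimetres above the chamber, the same way round, so that each threaded hole shows fully through a hole of the plate; it must never touch the chamber, since sliding on it would wipe the greased seal. Finish holding it still in the air like that, ready for the screws, and leave the other plate and the things around alone.

Things in the scene. Friction and masses are not known exactly. Their poses are not given: they have to be found in the camera images.
- chamber: fixed vacuum chamber, bare grey metal, 130 (x) x 100 (y) x 55 mm high, base plate 140 x 110. Origin: underside centre. +x is the narrow end: 100 wide up to x = +15, tapering to 68 at x = +65. Flat top with a well 72 x 56, 43 deep, in the middle; seal ring 1.4 proud. 7 mm threaded holes at x, y = (-50, +-37), (+50, +-23). Dial gauge at the wide end, hose nipple at the narrow end, both lower
- chamber_top (a point): middle of the chamber's top face, 55 mm above the chamber's origin; axes as the chamber's
- chamber_heel (a point): point of the chamber's top face on which the middle of the lid's pivot edge rests: 40 mm along the chamber's +y from chamber_top
- thread_a (a point): mouth of the threaded hole at the wide end, +y side: x, y, z = (-50, +37, 55) mm in the chamber's frame
- thread_b (a point): mouth of the threaded hole at the narrow end, -y side: x, y, z = (+50, -23, 55) mm in the chamber's frame
- lid: loose grey plastic dust lid, 90 g, square on the chamber (same axes): plate 86 (x) x 80 (y) x 5 mm resting on the top face; below it a lip 68 x 52, 9 deep, in the well with 2 mm play. Origin: centre of the lip's underside (46 above the chamber's origin; 0 when set down on the bench); lid's top face at z = 14. Does not jam; it tips about its own x axis on the edge y = +40
- lid_tab (a point): top middle of the lid's upright pull tab, (0, -34, 42) mm in the lid's frame. The tab stands 28 mm high on the lid's top along the -y edge, 46 mm long (x), 8 mm thick (y): grip it with fingers closing along y, tips a few mm above the lid's top
- lid_heel (a point): middle of the lid's pivot edge, across from the tab, on the plate's underside: (0, +40, 9) mm in the lid's frame
- cover_plate: the matching plate, loose in the tray, 320 g, bare grey metal 8 mm thick, tapering outline as the chamber's (130 x 100 mm, narrow end +x). Origin: centre of the underside; z up. Clear 14 mm holes at x, y = (-50, +-37), (+50, +-23)
- handle (a point): centre of the plate's dark steel bridge handle, (-3, 0, 38) mm in the plate's frame, nearly above the centre of mass: flat bar 72 mm long (x), 10 wide (y), 12 high, its underside 24 mm over the plate's upper face. Grip here, fingers closing along y
- hole_a (a point): centre of the plate's hole at the wide end, +y side, on the underside: (-50, +37, 0) mm in the plate's frame; belongs over thread_a
- hole_b (a point): centre of the plate's hole at the narrow end, -y side, on the underside: (+50, -23, 0) mm in the plate's frame; belongs over thread_b
- other_plate: the wrong plate, loose in the tray beside the cover plate: plain rectangle 116 x 92 x 8 mm with four 10 mm holes and the same kind of handle. Origin: centre of the underside. The two plates may lie in either order
- tray: white enamelled tray 292 (x) x 202 (y) mm, rim 22 mm high, floor 2 mm thick, fixed, left of the chamber. Origin: centre of the underside
- beaker: glass beaker, 54 mm across, 69 mm high, bystander. Origin: centre of the underside. The bench to the right of the chamber (towards world -y), from there to the bottles along the side, is clear: room for the lid with its centre 0.17 m from the chamber's
- objective_can: black can with white screw cap, 35 mm across, 52 mm high, bystander. Origin: centre of the underside
- spare_eyepiece: black eyepiece, 33 mm across, 47 mm high, standing, bystander. Origin: centre of the underside
- air_blower: dark rubber blower bulb with nozzle, 51 mm across, 100 mm high, bystander. Origin: centre of the underside

How it is judged:
By the outcome, as a careful person would: the job done as asked, in the order asked, and still so for the second after the job is handed in, while the arm keeps its last pose, push and grip.
It also fails if it takes over 61 s, if anything falls off the work surface, if the arm or the gripper's body presses on something with over 40 N, if the wrist force passes 120 N, or if a joint passes its speed limit or range.

### The arm

A 7-joint arm with a two-finger parallel gripper is mounted at the origin on a cart in front of the work surface, level with it; the furniture and walls round the work are solid. World frame = base frame: x ahead of the robot, y to its left, z up, the work surface at z = 0. Lengths are in m, angles in rad, forces in N, time in s.
With the tool pointing down it reaches from about 0.4 to 0.85 m from the base axis. Payload 10.4 kg.
Tool frame: the origin (TCP) lies midway between the tips of the shut fingers; the grasp point (between the pads) lies 19 mm behind it (manip.tcp_to_grasp is the distance from the TCP to the grasp point, in m); z points along the fingers, y is the line along which they close (so a half turn about z gives the same grasp; the last joint's range is limited). The gripper opens to 85 mm and grips with 20 to 120 N. Pads are 22 mm wide; open, the fingers measure 114 mm over their backs; the gripper's body (76 mm by 85 mm) begins 54 mm behind the grasp point. The pads swing forward as they close: fully open they stand 13 mm farther back than shut.
Start: joints at [-1.241, 0.332, -0.065, 1.46, 0.022, 1.35, -0.088], TCP at [0.216, 0.587, 0.231] pointing down, gripper open.
Joint ranges: [-2.6, 2.6], [-0.5, 2.12], [-1.47, 1.34], [0.16, 2.42], [-1.27, 4.41], [0.06, 2.06], [-2.6, 2.6]. Speed limits (rad/s): [2.22, 2.22, 2.79, 2.79, 3.14, 3.14, 3.14].

### API

Orientations are given as a unit quaternion [x, y, z, w].
In Python, from workcell import manip gives the robot as it stands.
- The arm moves only by the shell command python3 -m jog 'ROWS' [FORCE]. ROWS is a JSON object of lists of equal length, an entry for each row: "offset": the shift along the world's x, y, z in m, a list of three; "yaw": the turn about the world's z in degrees; "jaw": the closure, from 0 (fully open) to 1 (shut). A call has 1 to 20 rows; each row shifts and turns the commanded pose from where the row before left it; what a row does not reach is not made up. A row lasts 1/12 s, in which the tool goes at most 41.7 mm and 7.16 degrees, less where a joint would pass 70% of its speed; a pose out of reach is approached as far as the arm can. A call is refused whole if a number of a shift passes 0.0417 or a number of a turn 7.16, either way. A call with a gripper value outside its range is refused whole. The fingers move at their own pace and stop on an object; FORCE is the grip in N (left out, the last holds). Time passes only in rows, so rows that do not move let the fingers close. It gives the time, the measured TCP pose, the force, the opening and the grip force at its end, in the units of the state.
- manip.get_obs(): the state, without advancing time (a new reading comes with each control period).
- manip.camera(name): name is "side" or "top"; returns a dict with "frame" (420x560x3 uint8, red, green, blue), "camera_matrix" (3x3 intrinsics, pixels), "distortion" ([k1, k2, p1, p2, k3] as OpenCV has them; the pictures are not rectified), "eye" and "attitude" of the camera in the world. Camera axes: x right, y up, looking along -z (the intrinsics and any distortion apply to the point x, -y, -z); pixel columns grow to the right and rows downward; lengths in m; the calibration is good to about 2 mm. A picture is of the moment at which its call begins. There is no depth.
- manip.hand_in(): hands the job in; it is judged then, once.
Trained networks look in a picture, given as the dict that the camera call returned (one of the last four; its "shot" number tells which), for a name from the list of things; names that differ only in an ending like _2 or _b are one class to them, and where a whole thing is asked for, a point or a joint stands for the part that bears it (a point fixed in the world has none). Each returns a list of dicts, best first, with "score" (0 to 1); they miss things now and then, are a little off and sometimes report something else, mostly with a low value. They report only what shows in the picture. A call takes as long as a camera call.
- manip.masks_of(picture, name): "region" (420x560 bool, what is visible of it).
- manip.tip_of(picture, name): "at" ([x, y, z] in m, in world coordinates, good to about 4 mm: a listed point, or the origin of a listed thing).
The state is a dict: "clock": time; "joint_pos": joint angles; "joint_velocities": joint speeds; "tau": joint torques, N m; "position": TCP position; "ee_rot": TCP orientation; "ft_force": force on the tool from outside, world axes, zero at the start; "torque": the same for the moment, N m; "grip_width": opening from 0.0 (shut) to 1.0 (fully open); "grasp_force": force on a finger pad.
Only numpy, scipy, OpenCV 4.12 (cv2) and the standard library are available. Lean on these libraries where they do the work, as an engineer would, in place of code of your own. Each camera call takes 0.05 s, during which the arm holds its last target. There are 200 camera calls.

## Working session

There is one attempt and no reset: what is moved stays moved. The work goes in short steps, Python scripts to look and compute and a shell command to move; the robot and the scene stay as the last step left them, time stands still between calls to the robot, and variables do not carry over. Pictures are saved under pics/ and viewed, at most 10 in all, crops included, and the job is handed in when it is done.

```bash
ls; mkdir -p pics
cat > h.py <<'E'
from workcell import manip
import numpy as np, cv2
from scipy.spatial.transform import Rotation as R
def shots(): return {n:manip.camera(n) for n in("side","top")}
def proj(c,P):
    A=np.array(c["attitude"],float)
    Rm=R.from_quat(A).as_matrix() if A.size==4 else A.reshape(3,3)
    p=(np.atleast_2d(P)-c["eye"])@Rm; p=p*[1,-1,-1]
    return cv2.projectPoints(p.reshape(-1,1,3),np.zeros(3),np.zeros(3),np.array(c["camera_matrix"]),np.array(c["distortion"]))[0].reshape(-1,2)
def save(c,f,s=1): cv2.imwrite("pics/"+f,cv2.resize(c["frame"][:,:,::-1],None,fx=s,fy=s))
E
python3 - <<'E'
from h import *
S=shots()
for n,c in S.items():
    save(c,n+"0.png"); print(n,c["eye"],c["attitude"])
    for t in "chamber chamber_top chamber_heel thread_a thread_b lid lid_tab lid_heel cover_plate handle hole_a hole_b other_plate tray beaker objective_can spare_eyepiece air_blower".split():
        print(t,[(np.round(d["at"],4).tolist(),round(d["score"],2)) for d in manip.tip_of(c,t)[:4]])
print(manip.get_obs(), manip.tcp_to_grasp)
E
```

```text
pics
side [ 0.5201706  -0.73708423  0.70990048] [ 0.4157128  -0.01693177 -0.05755194  0.90751526]
chamber [([0.5747, -0.1938, -0.0026], 0.65)]
chamber_top []
chamber_heel [([0.5701, -0.2317, 0.0861], 0.66), ([0.5831, -0.1538, 0.0584], 0.6)]
thread_a [([0.5291, -0.1476, 0.0518], 0.87), ([0.6235, -0.2271, 0.0574], 0.76)]
thread_b [([0.5291, -0.1476, 0.0518], 0.87), ([0.6235, -0.2271, 0.0574], 0.76)]
lid [([0.5754, -0.1943, 0.0492], 0.62)]
lid_tab [([0.7704, -0.2046, -0.0028], 0.71), ([0.5682, -0.2294, 0.0856], 0.7), ([0.6517, 0.2944, 0.0045], 0.52)]
lid_heel [([0.5793, -0.1537, 0.0515], 0.55), ([0.7225, -0.2996, 0.0011], 0.26)]
cover_plate [([0.6236, 0.2432, 0.002], 0.76)]
handle [([0.622, 0.2448, 0.0375], 0.78), ([0.651, 0.2912, 0.0016], 0.22)]
hole_a [([0.5794, 0.2014, 0.0052], 0.95), ([0.6492, 0.2932, 0.0018], 0.73)]
hole_b [([0.5794, 0.2014, 0.0052], 0.95), ([0.6492, 0.2932, 0.0018], 0.73)]
other_plate [([0.4952, 0.2553, 0.0016], 0.95)]
tray [([0.5609, 0.2521, 0.0004], 0.62), ([0.5695, -0.2339, 0.0863], 0.59)]
beaker [([0.4053, -0.2716, 0.0007], 0.61)]
objective_can [([0.7708, -0.2
[... 1428 characters left out ...]
[-1.24058802,  0.33219236, -0.06474411,  1.46011804,  0.0216224 ,
        1.34987141, -0.08848762]), 'joint_velocities': array([ 0.0002214 ,  0.0004959 , -0.00044276, -0.00109442,  0.00118563,
        0.00095272, -0.00222567]), 'tau': array([-1.65124106e-05, -6.25222349e+01,  4.90457600e-02, -3.91822529e+01,
        1.64353859e-02,  1.76331996e-03,  2.08273087e-05]), 'position': array([0.21593163, 0.58653788, 0.23133379]), 'ee_rot': array([1.75459856e-01, 9.84486585e-01, 5.33943422e-05, 2.88556912e-06]), 'ft_force': array([ 0.06141347,  0.15027462, -0.03101233]), 'torque': array([-1.63663971e-02,  4.91564802e-02,  6.71949450e-05]), 'grasp_force': 0.0, 'grip_width': 0.9999013755532195} 0.0187
```

View pics/side0.png

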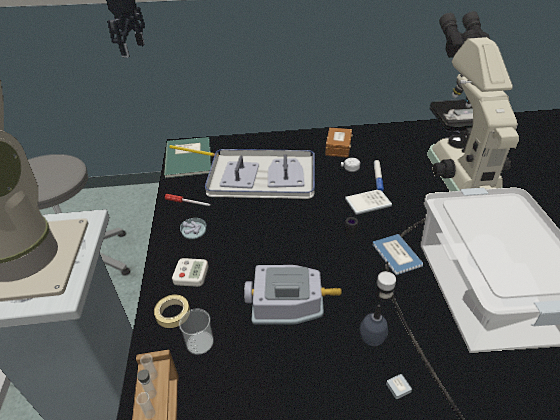

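View pics/top0.png

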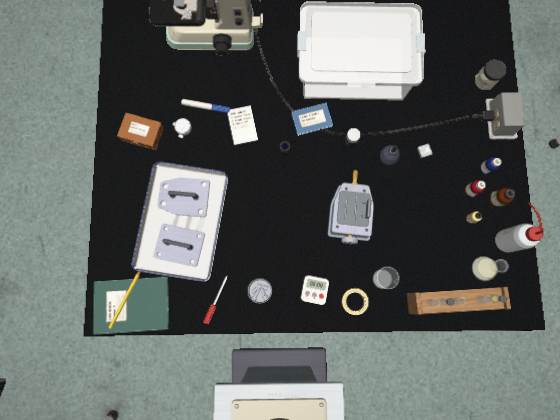

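The side view shows the chamber at about (288,293), with its narrow end to the right and the lid tab nearest the camera. The top view shows the two plates in the tray at (184,195) and (178,243). Next I fit the poses from the masks and check them with overlays.

```bash
cat >> h.py <<'E'
from scipy.optimize import minimize
TAP=np.array([[-65,-50],[15,-50],[65,-34],[65,34],[15,50],[-65,50]])/1e3
def box(x,y,x0=0,y0=0): return np.array([[x0-x/2,y0-y/2],[x0+x/2,y0-y/2],[x0+x/2,y0+y/2],[x0-x/2,y0+y/2]])/1e3
def lift3(o,z): return np.c_[o,np.full(len(o),z/1e3)]
PLATE=[np.r_[lift3(TAP,0),lift3(TAP,8)],np.r_[lift3(box(72,10,-3),8),lift3(box(72,10,-3),44)]]
LID=[np.r_[lift3(box(86,80),9),lift3(box(86,80),14)],np.r_[lift3(box(46,8,0,-34),14),lift3(box(46,8,0,-34),42)]]
CHB=[np.r_[lift3(TAP,0),lift3(TAP,55)]]
def place(P,v,z): 
    c,s=np.cos(v[2]),np.sin(v[2]); return P@np.array([[c,s,0],[-s,c,0],[0,0,1]])+[v[0],v[1],z]
def sil(c,parts,v,z,k=4):
    m=np.zeros((420*k,560*k),np.uint8)
    for P in parts:
        q=(proj(c,place(P,v,z))+.5)*k
        cv2.fillConvexPoly(m,cv2.convexHull(np.round(q*16).astype(np.int32)),1,shift=4)
    return m
def fit(cs,name,parts,v0,z):
    M=[]
    for c in cs:
        r=manip.masks_of(c,name)
        uv=proj(c,[[v0[0],v0[1],z]])[0]
        r=[d for d in r if np.linalg.norm(np.argwhere(d["region"]).mean(0)[::-1]-uv)<40]
        if not r: print("no mask",name);continue
        M.append((c,cv2.resize(r[0]["region"].astype(np.float32),None,fx=4,fy=4,interpolation=cv2.INTER_LINEAR)>.5))
    def cost(u):
        v=np.array(v0)+np.array(u)*[.005,.005,.05]; t=0
        for c,m in M:
            s=sil(c,parts,v,z)>0; t+=1-(s&m).sum()/(s|m).sum()
        return t/len(M)
    best=min((minimize(cost,x0,method="Nelder-Mead",options=dict(initial_simplex=np.array(x0)+np.r_[np.zeros((1,3)),np.eye(3)],xatol=.02,fatol=1e-4)) for x0 in ([0,0,0],[.5,-.5,1])),key=lambda r:r.fun)
    return np.array(v0)+best.x*[.005,.005,.05],best.fun
def show(c,v,z,parts,pts,name,s=6,w=56):
    uv=proj(c,[[v[0],v[1],z]])[0]; x,y=np.clip(uv-[w,w*.75],0,[560-2*w,420-1.5*w]).astype(int)
    im=cv2.resize(c["frame"][y:y+int(1.5*w),x:x+2*w,::-1],None,fx=s,fy=s,interpolation=cv2.INTER_CUBIC)
    T=lambda q:np.round((q+.5-[x,y])*s).astype(np.int32)
    for o in parts: cv2.polylines(im,[T(proj(c,place(o,v,z)))],True,(0,0,255),1)
    for p in pts: cv2.circle(im,tuple(int(a) for a in T(proj(c,place(np.array([p])/1e3,v,z)))[0]),4,(0,255,0),1)
    return im
E
python3 - <<'E'
from h import *
S=shots(); cs=list(S.values())
d=np.deg2rad
for nm,parts,v0,z in(("cover_plate",PLATE,[.6235,.2435,d(85)],.002),("cover_plate",PLATE,[.6235,.2435,d(-95)],.002),("lid",LID,[.577,-.194,d(-8)],.046),("chamber",CHB,[.577,-.194,d(-8)],0)):
    for cc in (cs,cs[:1],cs[1:]):
        v,f=fit(cc,nm,parts,v0,z); print(nm,np.round(v[:2],4),round(np.rad2deg(v[2]),1),round(f,3))
        if cc is cs and v0[2]!=d(-95):
            hp=[(-50,37,8),(-50,-37,8),(50,23,8),(50,-23,8)] if nm=="cover_plate" else [(-50,37,55),(-50,-37,55),(50,23,55),(50,-23,55)] if nm=="chamber" else [(0,-34,42)]
            outs=[lift3(TAP,8),lift3(box(72,10,-3),44)] if nm=="cover_plate" else [lift3(TAP,55)] if nm=="chamber" else [lift3(box(86,80),14),lift3(box(46,8,0,-34),42)]
            ims=[show(c,v,z,outs,hp,0,s=4,w=48) for c in cs]
            cv2.imwrite(f"pics/f_{nm}.png",np.hstack(ims))
cv2.imwrite("pics/f_all.png",cv2.resize(np.vstack([cv2.imread(f"pics/f_{n}.png") for n in("cover_plate","chamber")]),(800,600)))
E
```

```text
cover_plate [0.6223 0.2463] 84.7 0.077
cover_plate [0.622  0.2472] 84.3 0.066
cover_plate [0.6229 0.2456] 84.8 0.081
cover_plate [0.6227 0.2438] -92.0 0.162
cover_plate [0.6231 0.2449] -93.2 0.152
cover_plate [0.6225 0.2442] -90.5 0.172
lid [ 0.5748 -0.1948] -7.9 0.069
lid [ 0.5747 -0.1947] -7.9 0.049
lid [ 0.5746 -0.1943] -8.0 0.088
chamber [ 0.5734 -0.1934] -7.1 0.554
chamber [ 0.5739 -0.2005] -7.1 0.46
chamber [ 0.5726 -0.1908] -6.1 0.582
```

View pics/f_all.png

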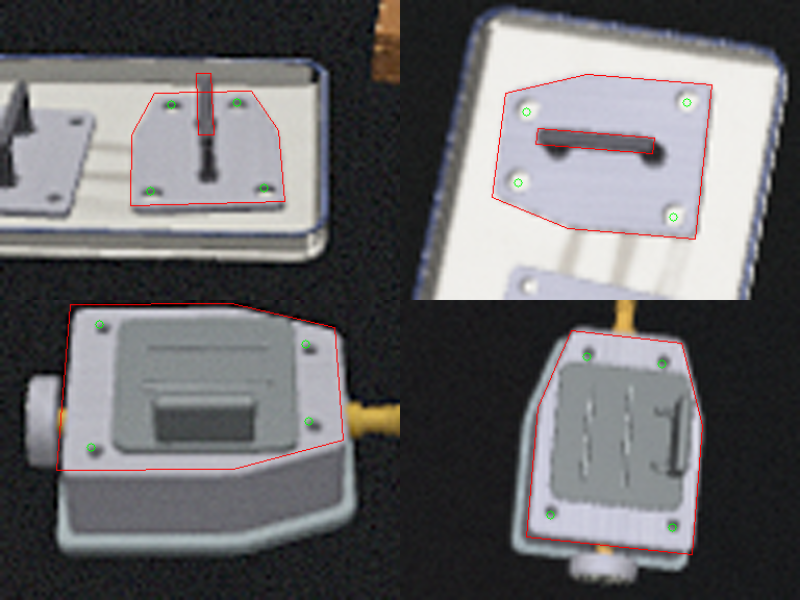

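Overlays: the plate fit is good, with its narrow end towards world +y (yaw about 84.7°) and the holes at the wide end on the right of the top view. The chamber outline fit sits a little off, so I use the lid's fit, which is square on the chamber: (0.575, -0.195), yaw -7.9°. The tool cannot tilt. I will therefore take the tab lightly by its two ends, so the lid can pivot between the pads.

```bash
python3 -m jog '{"offset":[[0.013,-0.03,0],[0.013,-0.03,0],[0.013,-0.03,0],[0.013,-0.03,0],[0.013,-0.03,0],[0.013,-0.03,0],[0.013,-0.03,0],[0.013,-0.03,0],[0.013,-0.03,0],[0.013,-0.03,0],[0.013,-0.03,0],[0.013,-0.03,0],[0.013,-0.03,0],[0.013,-0.03,0],[0.013,-0.03,0],[0.013,-0.03,0],[0.013,-0.03,0],[0.013,-0.03,0],[0.013,-0.03,0],[0.013,-0.03,0]],"yaw":[-4,-4,-4,-4,-4,-4,-4,-4,-4,-4,-4,-4,-4,-4,-4,-4,-4,-4,-4,-2],"jaw":[0,0,0,0,0,0,0,0,0,0,0,0,0,0,0,0,0,0,0,0]}' 20
```

```text
clock: 4.47
position: [0.4763, -0.0151, 0.2317]
ee_rot: [0.757, 0.653, 0.001, 0.0]
ft_force: [0.3, 0.4, 0.0]
grip_width: 0.999
grasp_force: 0.0
```

```bash
python3 -m jog '{"offset":[[0.012,-0.027,0],[0.012,-0.027,0],[0.012,-0.027,0],[0.012,-0.027,0],[0.012,-0.027,0],[0.012,-0.027,0],[0.012,-0.027,-0.02],[0.01,-0.026,-0.03],[0,0,-0.03],[0,0,-0.03],[0,0,-0.03],[0,0,0],[0,0,0]],"yaw":[0,0,0,0,0,0,0,0,0,0,0,0,0],"jaw":[0,0,0,0,0,0,0,0,0.1,0.2,0.2,0.2,0.2]}' 20
python3 - <<'E'
from h import *
S=shots()
save(S["side"],"a.png")
cv2.imwrite("pics/a.png",np.hstack([cv2.resize(c["frame"][y:y+150,x:x+150,::-1],None,fx=2.6,fy=2.6) for c,(x,y) in zip(S.values(),((215,190),(275,130)))]))
E
```

```text
clock: 5.55
position: [0.5692, -0.2282, 0.0908]
ee_rot: [0.756, 0.655, -0.001, -0.001]
ft_force: [-0.4, -0.1, 0.1]
grip_width: 0.801
grasp_force: 0.0
```

View pics/a.png

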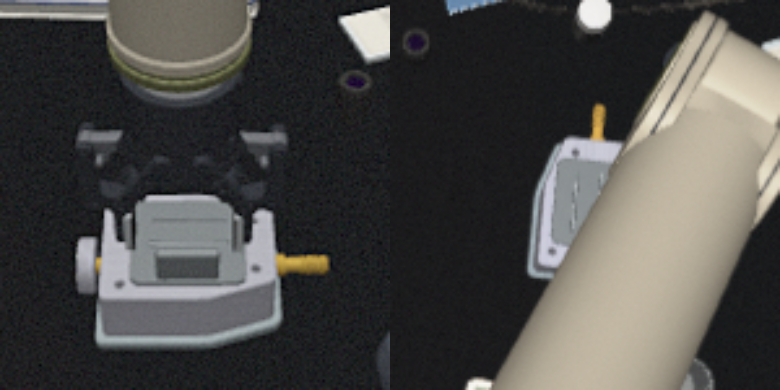

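The fingers straddle the tab in x, with their tips still above the lid. I lower and close gently.

```bash
python3 -m jog '{"offset":[[0.0005,0,-0.007],[0,0,-0.007],[0,0,-0.006],[0,0,0],[0,0,0],[0,0,0],[0,0,0],[0,0,0]],"yaw":[0,0,0,0,0,0,0,0],"jaw":[0.25,0.3,0.35,0.4,0.42,0.43,0.435,0.435]}' 20; python3 -m jog '{"offset":[[0,0,0],[0,0,0],[0,0,0]],"yaw":[0,0,0],"jaw":[0.445,0.45,0.455]}'; python3 -m jog '{"offset":[[0,0,0],[0,0,0],[0,0,0]],"yaw":[0,0,0],"jaw":[0.46,0.46,0.46]}'
```

```text
clock: 6.32
position: [0.5706, -0.2286, 0.0716]
ee_rot: [0.756, 0.655, 0.0, 0.0]
ft_force: [-0.0, 0.4, 1.0]
grip_width: 0.566
grasp_force: 0.0
clock: 6.57
position: [0.5707, -0.2285, 0.0715]
ee_rot: [0.756, 0.655, 0.0, 0.0]
ft_force: [0.8, -0.1, -0.1]
grip_width: 0.544
grasp_force: 0.4
clock: 6.82
position: [0.5705, -0.2285, 0.0714]
ee_rot: [0.756, 0.655, 0.0, 0.0]
ft_force: [1.4, -0.6, 1.7]
grip_width: 0.54
grasp_force: 0.4
```

```bash
python3 -m jog '{"offset":[[0,0,0],[0,0,0],[0,0,0]],"yaw":[0,0,0],"jaw":[0.465,0.465,0.465]}'; python3 -m jog '{"offset":[[0,0,0],[0,0,0],[0,0,0]],"yaw":[0,0,0],"jaw":[0.47,0.47,0.47]}'
```

```text
clock: 7.07
position: [0.5705, -0.2285, 0.0714]
ee_rot: [0.756, 0.655, 0.0, 0.0]
ft_force: [0.7, -0.8, 1.4]
grip_width: 0.539
grasp_force: 5.9
clock: 7.32
position: [0.5705, -0.2285, 0.0715]
ee_rot: [0.756, 0.655, 0.0, 0.0]
ft_force: [0.2, 0.8, 3.5]
grip_width: 0.533
grasp_force: 14.0
```

```bash
python3 -m jog '{"offset":[[0,0,0],[0,0,0],[0.0001,0.0005,0.0015],[0.0001,0.0005,0.0015],[0.0001,0.0006,0.0015],[0.0001,0.0007,0.0018],[0,0,0]],"yaw":[0,0,0,0,0,0,0],"jaw":[0.463,0.463,0.463,0.463,0.463,0.463,0.463]}'
cat >> h.py <<'E'
def rotx(P,a,y0,z0):
    c,s=np.cos(-a),np.sin(-a); q=P-[0,y0,z0]
    return np.c_[q[:,0],c*q[:,1]-s*q[:,2],s*q[:,1]+c*q[:,2]]+[0,y0,z0]
def tiltview(f,degs,dz=(0,)):
    c=manip.camera("side"); v=[.5748,-.1948,np.deg2rad(-7.9)]
    x,y=225,240; ims=[]
    for a,d in zip(degs,dz):
        im=cv2.resize(c["frame"][y:y+100,x:x+130,::-1],None,fx=3,fy=3,interpolation=cv2.INTER_CUBIC)
        for o in(lift3(box(86,80),14),lift3(box(46,8,0,-34),42)):
            q=proj(c,place(rotx(o,np.deg2rad(a),.04,.009),v,.046+d)); cv2.polylines(im,[np.round((q+.5-[x,y])*3).astype(np.int32)],True,(0,0,255),1)
        ims.append(im)
    cv2.imwrite("pics/"+f,np.hstack(ims))
E
python3 -c "
from h import *
tiltview('b.png',[5,0],[0,.0063])"
```

```text
clock: 7.9
position: [0.571, -0.226, 0.0779]
ee_rot: [0.756, 0.655, 0.0, 0.0]
ft_force: [-0.3, -0.1, -1.6]
grip_width: 0.538
grasp_force: 3.6
```

View pics/b.png

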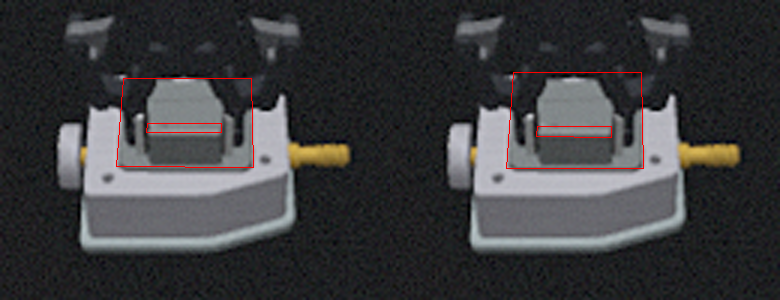

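```bash
python3 -m jog '{"offset":[[0.0001,0.0008,0.0017],[0.0001,0.0008,0.0017],[0.0001,0.0009,0.0017],[0.0001,0.001,0.0017],[0.0001,0.001,0.0017],[0,0,0]],"yaw":[0,0,0,0,0,0],"jaw":[0.463,0.463,0.463,0.463,0.463,0.463]}'
cat >> h.py <<'E'
def tiltfit(c,v=(.5748,-.1948,np.deg2rad(-7.9)),z=.046,name="lid",free_z=True):
    r=manip.masks_of(c,name)
    if not r: return None
    m=cv2.resize(r[0]["region"].astype(np.float32),None,fx=4,fy=4)>.5
    E=LID+[np.r_[lift3(box(68,52),0),lift3(box(68,52),9)]]
    best=[]
    for a in range(0,40,2):
        for dz in np.arange(0,.03,.002):
          for dy in (-.002,0,.002,.004):
            w=[v[0]+dy*.137,v[1]+dy*.99,v[2]]
            s=sil(c,[rotx(P,np.deg2rad(a),.04,.009) for P in E[:2]],w,z+dz)>0
            best.append(((s&m).sum()/(s|m).sum(),a,round(dz,3),dy))
    return sorted(best,reverse=True)[:6]
E
python3 -c "
from h import *
c=manip.camera('side')
for b in tiltfit(c): print(b)
print([(d['at'],d['score']) for n in('lid_heel','lid_tab','lid') for d in manip.tip_of(c,n)[:2]])
tiltview('c.png',[12,0],[0,.0148])"
```

```text
clock: 8.45
position: [0.5717, -0.2214, 0.0866]
ee_rot: [0.756, 0.655, 0.0, 0.0]
ft_force: [0.7, 0.1, -1.0]
grip_width: 0.537
grasp_force: 3.6
(np.float64(0.6744775501758742), 14, np.float64(0.002), -0.002)
(np.float64(0.6729175300455864), 14, np.float64(0.0), 0)
(np.float64(0.6709311323188032), 14, np.float64(0.0), -0.002)
(np.float64(0.6706237744448567), 16, np.float64(0.0), -0.002)
(np.float64(0.6628732564580291), 12, np.float64(0.002), 0)
(np.float64(0.661906677393403), 12, np.float64(0.0), 0)
[([0.5812, -0.1544, 0.0535], 0.9), ([0.6242, -0.225, 0.0573], 0.26), ([0.5667, -0.2215, 0.1016], 0.59), ([0.7708, -0.2047, -0.0024], 0.4), ([0.5726, -0.1971, 0.0573], 0.86), ([0.5259, -0.1524, 0.0524], 0.58)]
```

View pics/c.png

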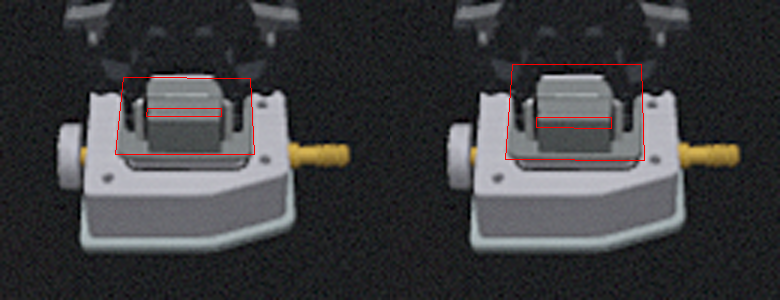

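The lid is pivoting: the 12° overlay (left) matches and the heel stays on the chamber. I continue to 20°, then firm up the grip.

```bash
python3 -m jog '{"offset":[[0.0002,0.0011,0.0017],[0.0002,0.0012,0.0017],[0.0002,0.0013,0.0017],[0.0002,0.0014,0.0018],[0.0002,0.0014,0.002],[0,0,0],[0,0,0],[0,0,0]],"yaw":[0,0,0,0,0,0,0,0],"jaw":[0.463,0.463,0.463,0.463,0.463,0.463,0.463,0.463]}'; 
python3 -c "
from h import *
c=manip.camera('side')
for b in tiltfit(c): print(b)
print([(d['at'],d['score']) for n in('lid_heel','lid_tab','lid') for d in manip.tip_of(c,n)[:2]])"
python3 -m jog '{"offset":[[0,0,0],[0,0,0],[0,0,0],[0,0,0]],"yaw":[0,0,0,0],"jaw":[0.47,0.48,0.5,0.5]}' 40
```

```text
clock: 9.42
position: [0.5723, -0.2152, 0.095]
ee_rot: [0.756, 0.655, 0.0, 0.0]
ft_force: [-0.5, -0.6, -1.0]
grip_width: 0.532
grasp_force: 3.6
(np.float64(0.777959948471718), 20, np.float64(0.002), 0)
(np.float64(0.7773481919490561), 18, np.float64(0.006), 0)
(np.float64(0.7759124505815619), 18, np.float64(0.0), 0.004)
(np.float64(0.7757305148928955), 18, np.float64(0.008), -0.002)
(np.float64(0.7721967365425934), 20, np.float64(0.004), -0.002)
(np.float64(0.7717723004694835), 20, np.float64(0.0), 0.002)
[([0.5824, -0.1534, 0.0568], 0.78), ([0.5724, -0.1933, 0.0619], 0.45), ([0.5685, -0.2168, 0.1096], 0.68), ([0.5716, -0.1979, 0.0605], 0.81)]
clock: 10.0
position: [0.5723, -0.2153, 0.095]
ee_rot: [0.756, 0.655, 0.0, 0.0]
ft_force: [-0.2, 0.4, -1.1]
grip_width: 0.518
grasp_force: 40.9
```

```bash
python3 -m jog '{"offset":[[0,0,0.005],[0,0,0.01],[0,0,0.015],[0,0,0.015],[0,0,0.015],[0,0,0.015],[0,0,0.005],[0,-0.01,0],[-0.002,-0.02,0],[-0.002,-0.025,0],[-0.002,-0.025,0],[-0.002,-0.025,0],[-0.002,-0.025,0],[-0.002,-0.025,0],[0,-0.02,0],[0,-0.009,0],[0,0,0]],"yaw":[0,0,0,0,0,0,0,0,0,0,0,0,0,0,0,0,0],"jaw":[0.5,0.5,0.5,0.5,0.5,0.5,0.5,0.5,0.5,0.5,0.5,0.5,0.5,0.5,0.5,0.5,0.5]}' 40
python3 -c "
from h import *
c=manip.camera('side')
save(c,'d.png')
print([(n,np.round(d['at'],3),d['score']) for n in('lid_heel','lid_tab','lid','beaker','chamber') for d in manip.tip_of(c,n)[:2]])"
```

```text
clock: 11.42
position: [0.5586, -0.4021, 0.1741]
ee_rot: [0.757, 0.653, -0.001, -0.0]
ft_force: [0.7, 0.0, -1.5]
grip_width: 0.523
grasp_force: 41.0
[('lid_heel', array([ 0.566, -0.341,  0.134]), 0.91), ('lid_heel', array([ 0.623, -0.222,  0.058]), 0.24), ('lid_tab', array([ 0.558, -0.402,  0.189]), 0.57), ('lid', array([ 0.562, -0.383,  0.142]), 0.78), ('beaker', array([ 0.403, -0.272, -0.001]), 0.58)]
```

View pics/d.png

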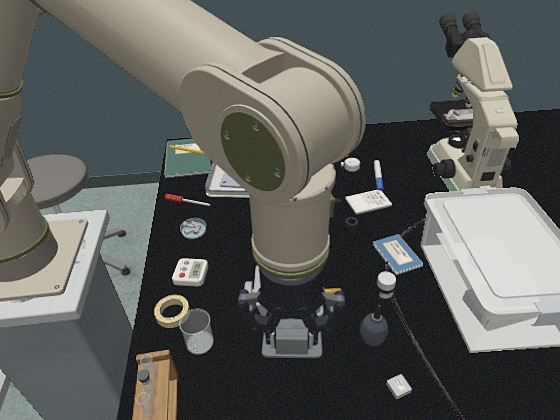

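The lid is held tilted at about (291,340), clear of the beaker and blower. I lower it heel first with a light grip, so that it lies down flat.

```bash
python3 -m jog '{"offset":[[0,0,-0.015],[0,0,-0.025],[0,0,-0.025],[0,0,-0.025],[0,0,-0.02],[0,0,-0.01],[0,0,-0.005],[0,0,0],[0,0,-0.002],[0,0,-0.002],[0,0,-0.002],[0,0,-0.002],[0,0,-0.002],[0,0,-0.002],[0,0,0]],"yaw":[0,0,0,0,0,0,0,0,0,0,0,0,0,0,0],"jaw":[0.5,0.5,0.5,0.5,0.5,0.48,0.475,0.47,0.468,0.468,0.468,0.468,0.468,0.468,0.468]}' 30;  python3 -m jog '{"offset":[[0,0,-0.002],[0,0,-0.002],[0,0,-0.002],[0,0,-0.002],[0,0,-0.002],[0,0,0]],"yaw":[0,0,0,0,0,0],"jaw":[0.468,0.468,0.468,0.466,0.466,0.466]}'
python3 -c "
from h import *
c=manip.camera('side')
print([(n,np.round(d['at'],3),d['score']) for n in('lid_heel','lid_tab','lid') for d in manip.tip_of(c,n)[:2]])"
```

```text
clock: 12.97
position: [0.5604, -0.4003, 0.0386]
ee_rot: [0.756, 0.654, -0.0, 0.001]
ft_force: [0.4, -2.7, 3.1]
grip_width: 0.531
grasp_force: 15.3
clock: 13.47
position: [0.5601, -0.3986, 0.0271]
ee_rot: [0.756, 0.655, 0.0, -0.001]
ft_force: [0.4, 0.3, 0.7]
grip_width: 0.534
grasp_force: 10.7
[('lid_tab', array([ 0.559, -0.401,  0.042]), 0.56), ('lid_tab', array([0.624, 0.241, 0.002]), 0.44), ('lid', array([ 0.561, -0.369,  0.001]), 0.8)]
```

```bash
python3 -m jog '{"offset":[[0,0,0],[0,0,0],[0,0,0],[0,0,0],[0,0,0],[0,0,0.01],[0,0,0.02],[0,0,0.03],[0,0,0.035],[0,0,0.035],[0,0,0.02],[0,0,0.02],[0.003,0.015,0],[0.003,0.027,0],[0.003,0.03,0],[0.003,0.03,0],[0.003,0.03,0],[0.003,0.03,0],[0.003,0.03,0],[0.003,0.03,0]],"yaw":[0,0,0,0,0,0,0,0,0,0,0,0,0,0,0,0,0.5,0.5,1,1],"jaw":[0.46,0.45,0.4,0.35,0.3,0.3,0.3,0.3,0.3,0.3,0.3,0.3,0.3,0.3,0.3,0.3,0.3,0.3,0.3,0.3]}' 30
```

```text
clock: 15.33
position: [0.5843, -0.176, 0.199]
ee_rot: [0.738, 0.674, 0.0, 0.0]
ft_force: [-0.2, -0.4, -0.0]
grip_width: 0.703
grasp_force: 0.0
```

```bash
python3 -m jog '{"offset":[[0.003,0.03,0],[0.003,0.03,0],[0.003,0.03,0],[0.003,0.03,0],[0.003,0.03,0],[0.003,0.03,0],[0.003,0.03,0],[0.003,0.03,0],[0.003,0.03,0],[0.003,0.03,0],[0.003,0.03,0],[0.003,0.03,0],[0.001,0.03,0],[0,0.02,0],[0,0.008,0],[0,0,0]],"yaw":[0,0,0,0,0,0,0,0,0,0,0,0,0,0,0,0],"jaw":[0.35,0.4,0.4,0.4,0.4,0.4,0.4,0.4,0.4,0.4,0.4,0.4,0.4,0.4,0.4,0.4]}' 30
python3 - <<'E'
from h import *
S=shots();d=np.deg2rad
print([(n,np.round(x['at'],3),x['score']) for c in S.values() for n in('lid','lid_heel','lid_tab','chamber','thread_a') for x in manip.tip_of(c,n)[:2]])
for c in S.values():
    r=fit([c],"lid",LID,[.562,-.366,d(-8)],0); print(r)
# chamber seal/top check
save(S["top"],"e.png")
cv2.imwrite("pics/e.png",np.hstack([cv2.resize(c["frame"][y:y+150,x:x+150,::-1],None,fx=2.6,fy=2.6) for c,(x,y) in zip(S.values(),((215,240),(310,130)))]))
E
```

```text
clock: 16.67
position: [0.6209, 0.2428, 0.1982]
ee_rot: [0.738, 0.675, 0.0, -0.0]
ft_force: [-1.0, -0.3, 0.2]
grip_width: 0.601
grasp_force: 0.0
[('lid', array([ 0.562, -0.37 , -0.002]), 0.72), ('lid_heel', array([ 0.57 , -0.326,  0.006]), 0.72), ('lid_heel', array([0.621, 0.241, 0.002]), 0.4), ('lid_tab', array([ 0.558, -0.401,  0.041]), 0.71), ('lid_tab', array([ 0.584, -0.153,  0.058]), 0.67), ('chamber', array([ 0.576, -0.194, -0.002]), 0.63), ('chamber', array([ 0.557, -0.404,  0.041]), 0.47), ('thread_a', array([ 0.527, -0.152,  0.052]), 0.96), ('thread_a', array([ 0.622, -0.227,  0.059]), 0.96), ('lid', array([ 0.568, -0.367,  0.003]), 0.95), ('lid', array([ 0.574, -0.157,  0.052]), 0.52), ('lid_heel', array([ 0.568, -0.326,  0.007]), 0.57), ('lid_tab', array([ 0.558, -0.4  ,  0.044]), 0.83), ('lid_tab', array([ 0.558,  0.252, -0.001]), 0.65), ('chamber', array([ 0.581, -0.196, -0.001]), 0.85), ('chamber', array([ 0.398, -0.271,  0.003]), 0.75), ('thread_a', array([ 0.625, -0.225,  0.058]), 0.86), ('thread_a', array([ 0.531, -0.154,  0.054]), 0.75)]
(array([ 0.56427928, -0.36834556, -0.12661615]), np.float64(0.04976811978269513))
(array([ 0.56427945, -0.36514868, -0.13998672]), np.float64(0.06364889705882348))
```

View pics/e.png

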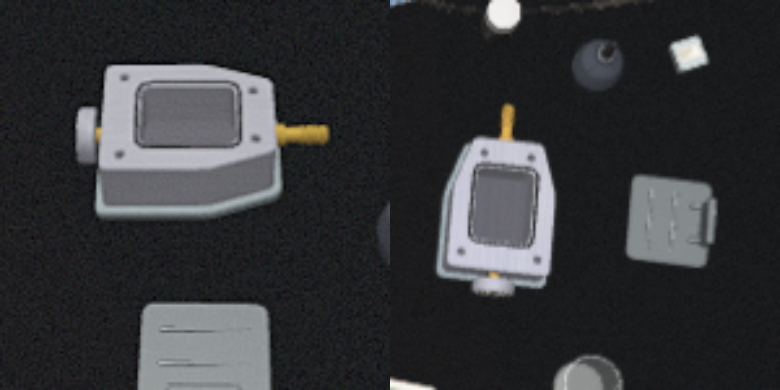

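The well is open and its threads are visible, and the lid lies flat and right way up at about (0.564, -0.366). Next I measure the chamber from its four threads and descend on the handle.

```bash
cat >> h.py <<'E'
TH=np.array([[-50,37,0],[-50,-37,0],[50,23,0],[50,-23,0]])/1e3
def blob(c,uv,dark=True,r=4):
    g=cv2.cvtColor(c["frame"],cv2.COLOR_RGB2GRAY).astype(float); x,y=np.round(uv).astype(int)
    w=g[y-r:y+r+1,x-r:x+r+1]; m=np.median(w); q=np.clip((m-w if dark else w-m)-12,0,None)
    yy,xx=np.mgrid[y-r:y+r+1,x-r:x+r+1]
    return np.array([(q*xx).sum(),(q*yy).sum()])/q.sum(), q.max()
E
python3 - <<'E'
from h import *
from scipy.optimize import least_squares
S=shots(); v=np.array([.5748,-.1948,np.deg2rad(-7.9)])
O={}
for n,c in S.items():
    O[n]=[]
    for p in proj(c,place(TH,v,.055)):
        b,q=blob(c,p); O[n].append(b); print(n,p.round(1),b.round(2),q)
def res(v,ns): return np.concatenate([(proj(S[n],place(TH,v,.055))-O[n]).ravel() for n in ns])
for ns in(["side"],["top"],["side","top"]):
    r=least_squares(res,v,args=(ns,),x_scale=[.01,.01,.1]); print(ns,r.x[:2].round(4),np.rad2deg(r.x[2]).round(2),r.fun.round(2))
E
python3 -m jog '{"offset":[[0.001,0,-0.03],[0,0,-0.035],[0,0,-0.035],[0,0,-0.03],[0,0,-0.02],[0,0,-0.012],[0,0,-0.01],[0,0,-0.005],[0,0,0]],"yaw":[0,0,0,0,0,0,0,0,0],"jaw":[0.4,0.4,0.4,0.4,0.4,0.4,0.4,0.4,0.4]}' 60
python3 -m jog '{"offset":[[0,0,0],[0,0,0],[0,0,0],[0,0,0],[0,0,0],[0,0,0],[0,0,0],[0,0,0]],"yaw":[0,0,0,0,0,0,0,0],"jaw":[0.5,0.6,0.7,0.8,0.9,1,1,1]}' 60
```

```text
side [262.2 268.4] [262.11 265.27] 171.0
side [259.8 297.8] [260.5  298.96] 89.0
side [311.6 273.8] [311.79 274.48] 87.0
side [312.3 292.2] [312.63 292.68] 89.0
top [336.7 226.1] [337.26 225.8 ] 91.0
top [366.1 229.7] [366.13 229.54] 89.0
top [346.2 188.3] [346.19 189.6 ] 91.0
top [364.2 190.5] [363.15 191.69] 98.0
['side'] [ 0.5754 -0.1945] -8.79 [ 0.65  2.71 -0.68 -1.61  0.32 -0.49 -0.23 -0.34]
['top'] [ 0.5735 -0.1944] -7.32 [-0.45  0.98  0.07  0.57 -0.32 -0.75  0.71 -0.84]
['side', 'top'] [ 0.5747 -0.1945] -8.14 [ 0.09  2.96 -0.84 -1.32 -0.15 -0.66 -0.44 -0.52 -0.71  0.27 -0.24  0.27
 -0.02 -1.3   0.98 -1.14]
clock: 18.22
position: [0.6224, 0.2407, 0.0208]
ee_rot: [0.739, 0.674, -0.0, 0.0]
ft_force: [-0.2, -0.3, -0.5]
grip_width: 0.596
grasp_force: 0.0
clock: 18.88
position: [0.6227, 0.2409, 0.0218]
ee_rot: [0.739, 0.674, 0.001, 0.0]
ft_force: [-1.5, -0.3, 6.7]
grip_width: 0.098
grasp_force: 59.3
```

```bash
python3 -m jog '{"offset":[[0,0,0.004],[0,0,0.01],[0,0,0.02],[0,0,0.025],[0,0,0.03],[0,0,0.03],[0,0,0.03],[0,0,0.02],[0,0,0.01],[0,0,0]],"yaw":[0,0,0,0,0,0,0,0,0,0],"jaw":[1,1,1,1,1,1,1,1,1,1]}' 60
python3 -m jog '{"offset":[[-0.003,-0.012,0],[-0.003,-0.024,0],[-0.003,-0.025,0],[-0.003,-0.025,0],[-0.003,-0.025,0],[-0.003,-0.025,0],[-0.003,-0.025,0],[-0.003,-0.025,0],[-0.003,-0.025,0],[-0.003,-0.025,0],[-0.003,-0.025,0],[-0.003,-0.025,0],[-0.003,-0.025,0],[-0.003,-0.025,0],[-0.003,-0.025,0],[-0.003,-0.025,0],[-0.003,-0.024,0],[-0.002,-0.025,0],[0,0,0],[0,0,0]],"yaw":[-3,-5,-5,-5.5,-5.5,-5.5,-5.5,-5.5,-5.5,-5.5,-5.5,-5.5,-5.5,-5.5,-5.5,-5.5,-5,-3.7,0,0],"jaw":[1,1,1,1,1,1,1,1,1,1,1,1,1,1,1,1,1,1,1,1]}'
```

```text
clock: 19.72
position: [0.6233, 0.2409, 0.2027]
ee_rot: [0.739, 0.674, 0.002, 0.0]
ft_force: [0.1, 0.9, -3.3]
grip_width: 0.104
grasp_force: 58.7
clock: 21.38
position: [0.5679, -0.1958, 0.1985]
ee_rot: [0.997, -0.075, -0.001, 0.0]
ft_force: [0.1, 0.6, -3.7]
grip_width: 0.101
grasp_force: 58.8
```

```bash
python3 -m jog '{"offset":[[0.001,0.001,-0.02],[0,0,-0.025],[0,0,-0.02],[0,0,-0.01],[0,0,0],[0,0,0]],"yaw":[0.5,0,0,0,0,0],"jaw":[1,1,1,1,1,1]}'
python3 - <<'E'
from h import *
S=shots();d=np.deg2rad; o=manip.get_obs(); p=o["position"]; z=p[2]-.0198; print(p,z)
for nm,c in S.items():
    print(nm,[(n,np.round(x['at'],4),round(x['score'],2)) for n in('cover_plate','hole_a','thread_a','handle') for x in manip.tip_of(c,n)[:4]])
    print(fit([c],"cover_plate",PLATE,[.5747,-.1945,d(-8)],z))
cv2.imwrite("pics/g.png",np.hstack([cv2.resize(c["frame"][y:y+100,x:x+100,::-1],None,fx=4,fy=4,interpolation=cv2.INTER_CUBIC) for c,(x,y) in zip(S.values(),((240,230),(300,150)))]))
E
```

```text
clock: 21.88
position: [0.5703, -0.1927, 0.125]
ee_rot: [0.998, -0.068, -0.0, 0.0]
ft_force: [0.7, 0.0, -2.2]
grip_width: 0.103
grasp_force: 58.7
[ 0.57100904 -0.19330986  0.12617557] 0.10637556787204096
side [('cover_plate', array([ 0.5726, -0.1958,  0.1082]), 0.56), ('cover_plate', array([ 0.5747, -0.1894,  0.1412]), 0.22), ('hole_a', array([ 0.6228, -0.2206,  0.1067]), 0.82), ('hole_a', array([ 0.5272, -0.1502,  0.1071]), 0.8), ('thread_a', array([ 0.6247, -0.2252,  0.0601]), 0.97), ('thread_a', array([ 0.5278, -0.1495,  0.0535]), 0.6), ('thread_a', array([ 0.5753, -0.1972,  0.054 ]), 0.42), ('handle', array([ 0.5717, -0.1882,  0.1401]), 0.93), ('handle', array([ 0.5703, -0.3275,  0.0052]), 0.55), ('handle', array([ 0.5653, -0.3688, -0.0018]), 0.47)]
(array([ 0.57367429, -0.19388473, -0.13344147]), np.float64(0.15399955683580768))
top []
no mask cover_plateTraceback (most recent call last):
  File "<stdin>", line 5, in <module>
  File "h.py", line 39, in fit
    best=min((minimize(cost,x0,method="Nelder-Mead",options=dict(initial_simplex=np.array(x0)+np.r_[np.zeros((1,3)),np.eye(3)],xatol=.02,fatol=1e-4)) for x0 in ([0,0,0],[.5,-.5,1])),key=lambda r:r.fun)
  File "h.py", line 39, in <genexpr>
    best=min((minimize(cost,x0,method="Nelder-Mead",options=dict(initial_simplex=np.array(x0)+np.r_[np.zeros((1,3)),np.eye(3)],xatol=.02,fatol=1e-4)) for x0 in ([0,0,0],[.5,-.5,1])),key=lambda r:r.fun)
              ~~~~~~~~^^^^^^^^^^^^^^^^^^^^^^^^^^^^^^^^^^^^^^^^^^^^^^^^^^^^^^^^^^^^^^^^^^^^^^^^^^^^^^^^^^^^^^^^^^^^^^^^^^^^^^^^^^^^^^^^^^^^^^^^^^^^^^^
    res = _minimize_neldermead(fun, x0, args, callback, bounds=bounds,
                               **options)
    fsim[k] = func(sim[k])
              ~~~~^^^^^^^^
    fx = function(np.copy(x), *(wrapper_args + args))
  File "h.py", line 38, in cost
    return t/len(M)
           ~^~~~~~~
ZeroDivisionError: division by zero
```

```bash
python3 -m jog '{"offset":[[0.0005,-0.0015,-0.008],[0,0,-0.01],[0,0,-0.008],[0,0,-0.006],[0,0,-0.003],[0,0,0],[0,0,0],[0,0,0]],"yaw":[0,0,0,0,0,0,0,0],"jaw":[1,1,1,1,1,1,1,1]}'
cat >> h.py <<'E'
def comp(img,uv,r=6,k=8,dark=True):
    "sub-pixel centroid of the dark (or bright) spot nearest uv"
    g=cv2.cvtColor(img,cv2.COLOR_RGB2GRAY).astype(np.float32); x,y=np.round(uv).astype(int)
    w=g[y-r:y+r+1,x-r:x+r+1]; w=w if dark else 255-w
    b=cv2.resize(w,None,fx=k,fy=k,interpolation=cv2.INTER_CUBIC); n=len(b); c=n//2
    inner=b[c-3*k:c+3*k,c-3*k:c+3*k]; lo=inner.min(); hi=np.percentile(inner,75)
    nl,lab,st,ce=cv2.connectedComponentsWithStats((b<(lo+hi)/2).astype(np.uint8))
    yx=np.unravel_index(inner.argmin(),inner.shape); l=lab[yx[0]+c-3*k,yx[1]+c-3*k]
    return (ce[l]+.5)/k-.5+[x-r,y-r], st[l,4]/k/k
E
python3 - <<'E'
from h import *
from scipy.optimize import least_squares
c=manip.camera("side"); t=manip.camera("top"); p=manip.get_obs()["position"]; z=p[2]-.0198; print(p,z)
save(c,"side_fin.png")
v=np.array([.575,-.195,np.deg2rad(-8)])
im=cv2.imread("pics/side0.png")[:,:,::-1]; it=cv2.imread("pics/top0.png")[:,:,::-1]
for cam,img in((c,im),(t,it)):
    P=proj(cam,place(TH,v,.055)); B=[comp(img,q) for q in P]
    print([(q.round(1).tolist(),b[0].round(2).tolist(),b[1]) for q,b in zip(P,B)])
    ok=[i for i,b in enumerate(B) if 2<b[1]<16 and np.linalg.norm(b[0]-P[i])<2.5]
    f=lambda u:(proj(cam,place(TH[ok],u,.055))-[B[i][0] for i in ok]).ravel()
    r=least_squares(f,v,x_scale=[.01,.01,.1]); print("chamber",r.x[:2].round(4),np.rad2deg(r.x[2]).round(2),r.fun.round(2))
print(fit([c],"cover_plate",PLATE,[.575,-.195,np.deg2rad(-8)],z))
im=show(c,v,z,[lift3(TAP,8),lift3(TAP,0)],[(a*1e3,b*1e3,8) for a,b,_ in TH],0,s=8,w=48)
cv2.imwrite("pics/g.png",im)
E
```

```text
clock: 23.15
position: [0.5711, -0.1949, 0.0904]
ee_rot: [0.998, -0.069, 0.0, 0.0]
ft_force: [-0.5, -0.6, -2.5]
grip_width: 0.105
grasp_force: 58.8
[ 0.57109168 -0.19486104  0.09043086] 0.07063085681284234
[([262.3, 268.4], [262.4, 269.5], np.float64(5.125)), ([259.9, 297.9], [260.5, 298.98], np.float64(7.34375)), ([311.8, 273.9], [311.87, 274.56], np.float64(5.28125)), ([312.4, 292.3], [312.96, 292.81], np.float64(6.359375))]
chamber [ 0.5754 -0.1971] -7.2 [-0.07 -0.04 -0.07  0.07  0.14 -0.1   0.01  0.04]
[([336.8, 226.0], [336.86, 226.23], np.float64(5.40625)), ([366.1, 229.7], [366.16, 229.52], np.float64(5.90625)), ([346.3, 188.2], [345.7, 192.28], np.float64(48.234375)), ([364.3, 190.4], [363.13, 194.19], np.float64(42.0625))]
chamber [ 0.575  -0.1944] -7.24 [-0.04 -0.    0.04  0.  ]
(array([ 0.57455327, -0.19477968, -0.13651569]), np.float64(0.1374300913927159))
```

View pics/g.png

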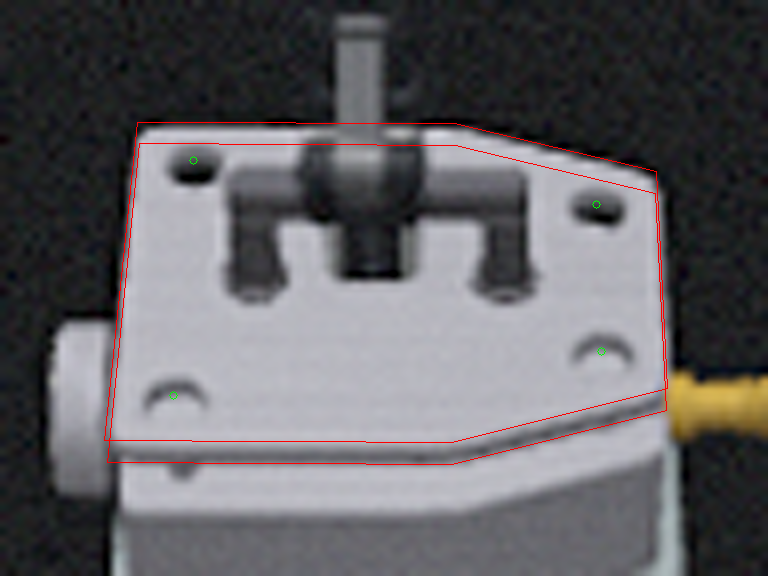

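The view shows the plate above the chamber the same way round, holes at about (195,166), (598,209), (176,400) and (603,354). They are within 1 mm of where the threads call for. I make a small correction and then check numerically.

```bash
python3 -m jog '{"offset":[[-0.0005,-0.0006,0],[0,0,0],[0,0,0],[0,0,0],[0,0,0],[0,0,0]],"yaw":[0.6,0,0,0,0,0],"jaw":[1,1,1,1,1,1]}'
python3 - <<'E'
from h import *
c=manip.camera("side"); o=manip.get_obs(); z=o["position"][2]-.0198; print(o["position"],z,np.abs(o["joint_velocities"]).max())
v=np.array([.5754,-.1971,np.deg2rad(-7.2)])
im=show(c,v,z,[lift3(TAP,8),lift3(TAP,0)],[],0,s=8,w=48)
a=np.linspace(0,2*np.pi,40)
uv=proj(c,[[v[0],v[1],z]])[0]; x,y=np.clip(uv-[48,36],0,[560-96,420-72]).astype(int)
for h in TH:
    r=np.c_[h[0]+.007*np.cos(a),h[1]+.007*np.sin(a),np.full(40,.008)]
    q=(proj(c,place(r,v,z))+.5-[x,y])*8; cv2.polylines(im,[np.round(q).astype(np.int32)],True,(0,255,0),1)
cv2.imwrite("pics/k.png",im)
print([(n,np.round(d['at'],4)) for n in("lid","lid_heel","lid_tab","cover_plate") for d in manip.tip_of(c,n)[:1]])
E
```

```text
clock: 23.8
position: [0.5704, -0.1954, 0.09]
ee_rot: [0.998, -0.064, 0.0, 0.0]
ft_force: [-0.4, -0.1, -2.9]
grip_width: 0.101
grasp_force: 58.8
[ 0.57033644 -0.19534734  0.09003212] 0.0702321178519739 0.001492713387787586
[('lid', array([ 0.5638, -0.3698, -0.0007])), ('lid_heel', array([ 0.5718, -0.329 ,  0.0068])), ('lid_tab', array([ 0.5579, -0.4023,  0.0384])), ('cover_plate', array([ 0.5719, -0.1957,  0.0717]))]
```

View pics/k.png

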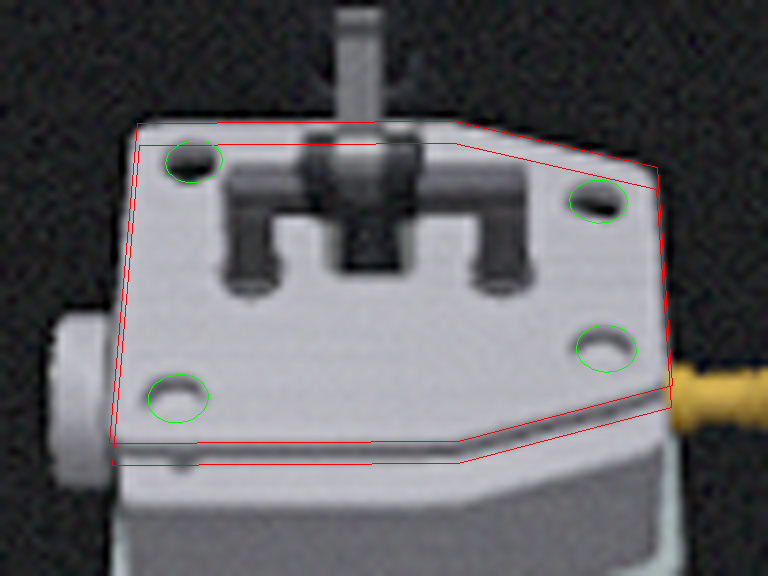

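The plate's holes fall on the ellipses predicted from the threads to within about 1 mm, and the underside is at 70 mm, about 15 mm above the chamber. I hand in.

```bash
python3 -c "
from workcell import manip
print(manip.hand_in())"
```

```text
the job is handed in; nothing more can be done
None
```

I handed the job in at about 24 s: the lid was tipped about 20° on its far edge, lifted off and set flat on the clear bench, and the matching plate is held still and level about 15 mm above the chamber, its holes over the threads to within about 1 mm as seen in the side camera only (the arm blocks the top view).

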